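# Set the sheeter one hole thinner

### The arm

A 6-joint arm with a two-finger parallel gripper is mounted at the origin on the work surface. World frame = base frame: x ahead of the robot, y to its left, z up, the work surface at z = 0. Lengths are in m, angles in rad, forces in N, time in s.
With the tool pointing down it reaches from about 0.35 to 0.975 m from the base axis. Payload 4.9 kg.
Tool frame: the origin (TCP) lies midway between the tips of the shut fingers; the grasp point (between the pads) lies 19 mm behind it (manip.pinch_z is the distance from the TCP to the grasp point, in m); z points along the fingers, y is the direction in which the jaws open and shut (so a half turn about z gives the same grasp; the last joint's range is limited). The gripper opens to 85 mm and grips with 20 to 120 N. Pads are 22 mm wide; open, the fingers measure 114 mm over their backs; the gripper's body (76 mm by 85 mm) begins 54 mm behind the grasp point. The pads swing forward as they close: fully open they stand 13 mm farther back than shut.
Start: joints at [1.015, 0.053, 1.613, -0, 1.476, -0.119], TCP at [0.264, 0.566, 0.231] pointing down, gripper open.
Joint ranges: [-3.01, 3.01], [-1.01, 2.22], [0.06, 2.58], [-1.02, 4.17], [0.09, 2.62], [-3.14, 3.14]. Speed limits (rad/s): [2.57, 2.57, 3.14, 3.14, 3.14, 3.14].

### API

Orientations are given as a unit quaternion [w, x, y, z].
In Python, from plant import manip gives the robot as it stands.
- The arm moves only by the tool drive_tool, never from a script. Its argument "commands" is text: rows parted by semicolons, each of 5 numbers parted by spaces: the finger opening in mm, from 0 to 85.4, then the shift along the tool's x, y, z in units of 30 mm (1.0 is 30 mm), then the turn about the tool's z in degrees. A call has exactly 8 rows; each row shifts and turns the commanded pose from where the row before left it, along the tool's axes as they then stand; what a row does not reach is not made up. A row lasts 1/8 s, in which the tool goes at most 62.5 mm and 10.7 degrees, less where a joint would pass 70% of its speed; a pose out of reach is approached as far as the arm can. A call is refused whole if a number of a shift passes 1 or a number of a turn 10.7, either way. A call with a gripper value outside its range is refused whole. The fingers move at their own pace and stop on an object; the grip force is fixed at half the most. Time passes only in rows, so rows that do not move let the fingers close, or fill a call up. It gives the time, the measured TCP pose, the force and the opening at its end, in the units of the state.
- manip.state(): the state, without advancing time (a new reading comes with each control period).
- manip.grab_frame(name): name is "side" or "top"; returns the picture (384x512x3 uint8, red, green, blue); there is no depth.
- manip.camera_params(name): a dict with "fx", "fy", "cx", "cy" (pixels), "xyz" and "orientation" of the camera in the world. Camera axes: x right, y down, z forward; pixel columns grow to the right and rows downward; lengths in m; the calibration is good to about 2 mm. A picture is of the moment at which its call begins. camera_params takes no time and is no camera call.
- manip.job_done(): hands the job in, once; it reports no verdict.
The state is a dict: "time": time; "joint_pos": joint angles; "joint_vel": joint speeds; "joint_efforts": joint torques, N m; "tool_pos": TCP position; "tool_rot": TCP orientation; "contact_force": force on the tool from outside, world axes, zero at the start; "ft_torque": the same for the moment, N m; "gripper_width": opening from 0.0 (shut) to 1.0 (fully open).
Only numpy, scipy, OpenCV 4.12 (cv2) and the standard library are available. Lean on these libraries where they do the work, as an engineer would, in place of code of your own. Each camera call takes 0.05 s, during which the arm holds its last target. There are 200 camera calls.

### The job

Set the gap of the hand-cranked sheeter one hole thinner: hook a fingertip under the yellow pull ring on its red lever, raise the spring index pin out of its hole, swing the lever one hole to the right (as seen from the robot, towards the thinner scale bars), and let the pin drop fully home in that hole. Lift the ring with a finger through it, do not pinch it, and leave everything else on the table and on the machine where it stands.

Things in the scene. Friction and masses are not known exactly. Their poses are not given: they have to be found in the camera images.
- sheeter: the hand-cranked sheeter, fixed to the table: white cheeks, steel rollers across, aluminium deck on top (240 x 452 mm, 200 mm above the table), a white feed table towards the robot (112 mm high, reaching 250 mm from the origin), a crank on the right (-y). Origin: centre of its foot, at table height; x points away from the robot, y to the robot's left, z up
- gap_lever (a joint): turn of the red lever about its upright pivot, rad: 0 at the hole it starts in, growing as its free end swings to the robot's right (-y), 0.24 per hole; holes at -0.48, -0.24, 0, 0.24, 0.48, 0.72. It turns stiffly (0.35 N m) and stays where it is left; with the pin in a hole it is locked, with 0.01 rad of play
- lever_pivot (a point): on the lever's pivot axis at the underside of its bar, 216 mm above the table; x points along the lever from its free end to the pivot, z up. Bar 30 x 10 mm, ending towards the robot in a 26 mm black grip (end 227 mm from the pivot). The pin stands 150 mm from the pivot, over a steel plate (top 212 mm above the table) with 13 mm holes on that radius
- index_pin (a joint): height of the spring index pin above its seat, m: 0 fully home in a hole, 0.010 resting on the plate between holes, 0.016 fully raised (hard stop). It moves straight up and down; a spring pushes it down with 4 N at the bottom, 8 N at the top. The 10 mm pin has a round nose and draws itself into a hole from about 2 mm off
- pin_head (a point): top of the pin's stem, on the pin axis, where the ring is fixed; 258 mm above the table with the pin home. Below it a 19 mm spring barrel stands on the lever (its top 248 mm above the table)
- pull_ring: flat yellow steel ring rigid with the pin, 48 mm clear inside, 62 outside, 4 thick. Origin: its centre, 278 mm above the table with the pin home, 20 mm from the pin towards the pivot. It leans 45 degrees away from the robot: x runs through it, away from the robot and 45 degrees down, as a fingertip enters; z from its foot on the pin to its top; y left. Free below to the lever bar (226 mm)
- ring_edge: the outer edge of the same ring (same origin and axes); touched only if the ring is taken from outside.
- sugar_shaker: aluminium shaker, 65 mm across, 100 mm high, standing on the deck left of the lever's pivot; origin under its centre
- pastry_brush: pastry brush 190 mm long lying on the deck right of the pivot; origin under its centre, x from handle to bristles
- chocolate_slab: dark chocolate slab 70 x 120 x 11 mm lying on the feed table; origin under its centre
- mixing_bowl: steel bowl 170 mm across, 80 mm high; origin under its centre
- cocoa_tin: cocoa tin 90 mm across, 130 mm high; origin under its centre
- spray_bottle: white spray bottle with blue trigger, 74 mm across, 220 mm high; origin under its centre
- spatula: spatula 260 mm long with a wooden handle and white blade, lying along its x; origin under its centre

How it is judged:
On the way, in this order (a step that is already met when the one before it is completed fails the run):
1. the index pin is raised clear of the plate by a finger through the ring (value of joint index_pin above 0.0105 m and contact force between the fingers and pull_ring above 1 N), for 0.1 s.
2. the lever stands at the next hole to the right with the pin fully down in it (value of joint gap_lever between 0.215 and 0.265 rad and value of joint index_pin below 0.002 m), for 0.2 s.
At the end, for the whole second after the job is handed in: the lever is at rest one hole to the right of its start (0.24 rad, within 0.025), the index pin is fully home in that hole (less than 2 mm above its seat), and nothing else has been moved by more than 20 mm (all of step 2 and velocity of joint gap_lever between -0.02 and 0.02 rad/s and distance of each of sugar_shaker, pastry_brush, chocolate_slab, mixing_bowl, cocoa_tin, spray_bottle, spatula from where it was at the start of the episode below 0.02 m); the robot touches nothing.
It fails at once if the ring is pinched between the fingers (pressed from inside and outside at once) while the pin is raised (value of joint index_pin above 0.003 m and contact force between the fingers and pull_ring above 3 N and contact force between the fingers and ring_edge above 3 N).
It fails at once if another thing on the table or the machine is pushed, lifted or knocked over (moved more than 20 mm) (distance of any of sugar_shaker, pastry_brush, chocolate_slab, mixing_bowl, cocoa_tin, spray_bottle, spatula from where it was at the start of the episode above 0.02 m).
It also fails if it takes over 42 s, if anything falls off the work surface, if the arm or the gripper's body presses on something with over 40 N, if the wrist force passes 120 N, or if a joint passes its speed limit or range.

## Working session

There is one attempt and no reset: what is moved stays moved. The work goes in short steps, Python scripts to look and compute and a tool call to move; the robot and the scene stay as the last step left them, time stands still between calls to the robot, and variables do not carry over. Pictures are saved under pics/ and viewed, about 8 in all and at most 12, crops included, and the job is handed in when it is done.

Besides the shell and the picture viewer there is one more tool, called after ">>>" as a command line: name --argument value ..., lists and objects as JSON in quotes. drive_tool: Moves the arm, as the interface text tells. Its arguments: {"type":"object","properties":{"commands":{"type":"string"}},"required":["commands"]}

```bash
mkdir -p pics; ls; cat > h.py <<'E'
import numpy as np,cv2
from plant import manip
from scipy.spatial.transform import Rotation as R
def cam(n):
    p=manip.camera_params(n);q=p["orientation"];M=R.from_quat([q[1],q[2],q[3],q[0]]).as_matrix()
    return p,M,np.array(p["xyz"])
def ray(n,u,v):
    p,M,c=cam(n);d=M@[(u-p["cx"])/p["fx"],(v-p["cy"])/p["fy"],1];return c,d/np.linalg.norm(d)
def onz(n,u,v,z):
    c,d=ray(n,u,v);return c+d*(z-c[2])/d[2]
def proj(n,X):
    p,M,c=cam(n);x=M.T@(np.array(X)-c);return x[0]/x[2]*p["fx"]+p["cx"],x[1]/x[2]*p["fy"]+p["cy"]
def tri(a,ua,b,ub):
    c1,d1=ray(a,*ua);c2,d2=ray(b,*ub)
    s=np.linalg.lstsq(np.c_[d1,-d2],c2-c1,rcond=None)[0];P,Q=c1+s[0]*d1,c2+s[1]*d2
    return (P+Q)/2,np.linalg.norm(P-Q)
def save(n,f):
    im=manip.grab_frame(n)[:,:,::-1].copy();cv2.imwrite('pics/'+f,im);return im
E
python3 - <<'E'
from h import *
for n in("side","top"):
    save(n,n+"0.png");p,M,c=cam(n);print(n,p["fx"],c,M[:,2].round(3),M[:,0].round(3))
s=manip.state();print(s["tool_pos"],s["tool_rot"],s["gripper_width"],manip.pinch_z)
a=cv2.imread('pics/side0.png');b=cv2.imread('pics/top0.png')
E
```

```text
pics
side 469.5865300642048 [ 0.35463813 -1.32206761  1.25847281] [ 0.079  0.779 -0.622] [ 0.995 -0.096  0.006]
top 354.8941562046837 [3.03085348e-01 9.28195233e-04 1.36107162e+00] [ 0.14  0.01 -0.99] [ 0.016 -1.    -0.008]
[0.26410271 0.56584083 0.23020824] [-2.90304607e-04  2.16650779e-01  9.76248745e-01 -8.62086615e-04] 1.0019566635087203 0.0187
```

View pics/side0.png

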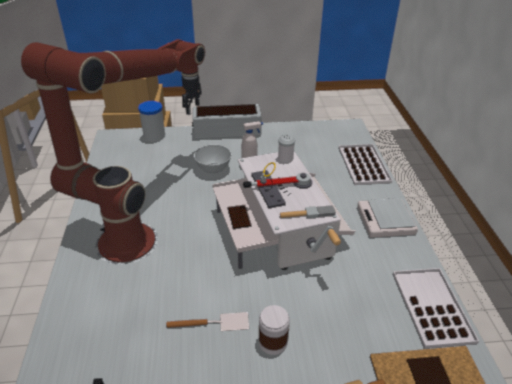

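View pics/top0.png

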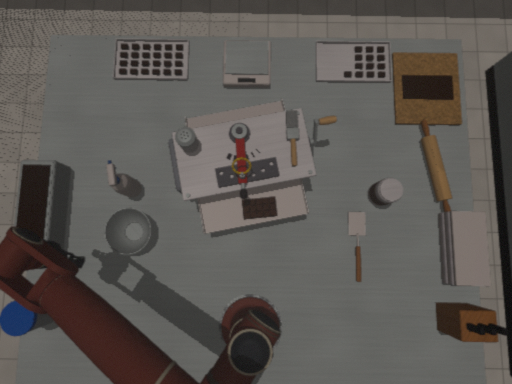

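The side view shows the sheeter with the red lever near (280,181) and the yellow ring at about (269,170). The top view shows the ring at about (241,166), the pivot at (239,132) and the black grip at (244,194). The shaker and brush stand clear on either side.

```bash
python3 - <<'E'
from h import *
out=[];cen={}
for n,(x0,x1,y0,y1) in {"side":(235,325,140,215),"top":(205,285,110,215)}.items():
    ims=[cv2.imread(f'pics/{n}0.png')]+[manip.grab_frame(n)[:,:,::-1] for _ in range(4)]
    im=np.mean(ims,0).astype(np.uint8)
    hsv=cv2.cvtColor(im,cv2.COLOR_BGR2HSV).astype(int);H,S,V=hsv[...,0],hsv[...,1],hsv[...,2]
    box=np.zeros(H.shape,bool);box[y0:y1,x0:x1]=1
    ye=box&(H>18)&(H<36)&(S>90)&(V>70);rd=box&((H<8)|(H>172))&(S>130)&(V>60)
    if n=="top": ye[:, 275:]=0
    for k,m in(("ye",ye),("rd",rd)):
        nn,l,st,c=cv2.connectedComponentsWithStats(m.astype(np.uint8),connectivity=8)
        print(n,k,[(st[i].tolist(),c[i].round(1).tolist()) for i in range(1,nn) if st[i,4]>4])
        pts=np.argwhere(m)[:,::-1].astype(np.float32)
        if k=="ye":
            if len(pts)>5: e=cv2.fitEllipse(cv2.convexHull(pts));print("ell",e);cen[n]=e[0]
    z=cv2.resize(im[y0:y1,x0:x1],None,fx=5,fy=5,interpolation=cv2.INTER_CUBIC);out.append(z)
h=max(o.shape[0] for o in out)
cv2.imwrite('pics/crop.png',np.hstack([cv2.copyMakeBorder(o,0,h-o.shape[0],0,0,0) for o in out])[:600,:])
print(tri("side",cen["side"],"top",cen["top"]))
E
```

```text
side ye [([263, 163, 13, 14, 53], [268.6, 169.9])]
ell ((268.7504577636719, 169.1721649169922), (9.055909156799316, 16.778085708618164), 36.495601654052734)
side rd [([257, 177, 41, 10, 205], [277.4, 181.1])]
top ye [([231, 158, 21, 16, 105], [241.2, 165.7])]
ell ((241.06837463378906, 165.51861572265625), (16.45119285583496, 19.92969512939453), 82.39311981201172)
top rd [([236, 138, 10, 20, 143], [240.1, 147.6]), ([237, 160, 10, 12, 85], [241.5, 165.3]), ([238, 177, 9, 6, 39], [242.3, 180.1])]
(array([0.54208147, 0.03501598, 0.27697344]), np.float64(0.0018011231196635596))
```

View pics/crop.png

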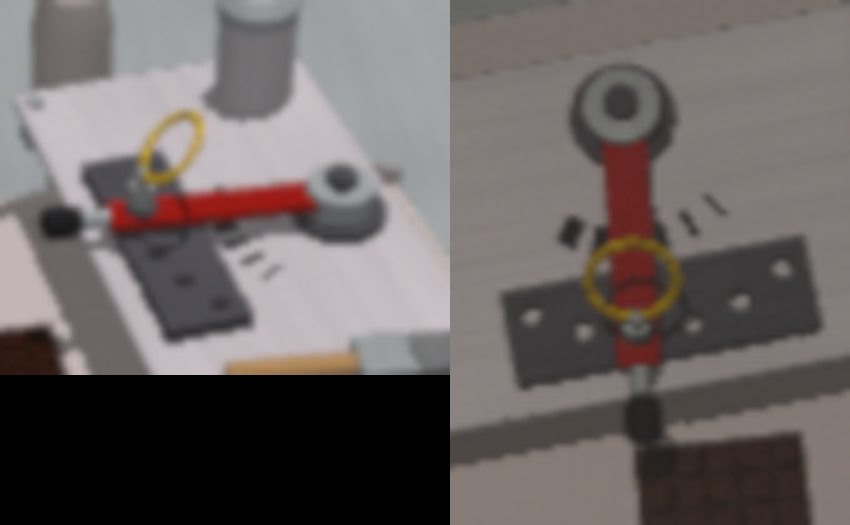

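The crop shows the ring, leaning towards the pivot, with the stem at its robot-side foot. Ring z came out at 277 mm, against 278 given. Next is the lever axis.

```bash
python3 - <<'E'
from h import *
P=np.array([onz("top",*p,.226) for p in((240.1,147.6),(241.5,165.3),(242.3,180.1))]);print(P.round(4))
r=np.array([.5421,.0350]);g=onz("top",243.6,193.6,.225);k=onz("top",239.4,130.4,.25);s=onz("top",205+(637-450)/5,110+326/5,.258)
print("grip",g,"knob",k,"stem",s)
for a,b in((P[2],P[0]),(g,k)):
    d=(b-a)[:2];print("yaw deg",np.degrees(np.arctan2(d[1],d[0])))
s0=R.from_quat(np.roll(manip.state()["tool_rot"],-1)).as_matrix();print(s0.round(3))
E
```

```text
[[0.6125 0.0409 0.226 ]
 [0.5531 0.0352 0.226 ]
 [0.5041 0.0317 0.226 ]]
grip [0.46004707 0.02667379 0.225     ] knob [0.66324799 0.0434683  0.25      ] stem [0.51414567 0.03078167 0.258     ]
yaw deg 4.880693105519626
yaw deg 4.724744619804841
[[-0.906  0.423 -0.   ]
 [ 0.423  0.906 -0.   ]
 [ 0.    -0.    -1.   ]]
```

>>> drive_tool --commands "0 0 0 -0.9 -10;0 0 0 -0.9 -10;0 0 0 -0.9 -10;0 0 -0.8 -0.9 0;0 -0.4 -0.9 -0.9 0;0 -0.4 -0.9 -0.6 0;0 -0.4 -0.9 0 0;0 -0.4 -0.9 0 0"

```text
time: 1.5
tool_pos: [0.3241, 0.4382, 0.3849]
tool_rot: [0.0, -0.043, 0.999, 0.0]
contact_force: [-0.5, 0.1, 0.1]
gripper_width: 0.003
```

>>> drive_tool --commands "0 -0.5 -1 0 0;0 -0.5 -1 0 0;0 -0.5 -1 0 0;0 -0.5 -1 0 0;0 -0.5 -1 0 0;0 -0.5 -1 0 0;0 -0.5 -1 0 0;0 -0.5 -1 0 0"

```text
time: 2.5
tool_pos: [0.4644, 0.2093, 0.3845]
tool_rot: [0.0, -0.043, 0.999, 0.0]
contact_force: [0.1, 0.7, 0.2]
gripper_width: 0.002
```

```bash
cat > go.py <<'E'
from h import *
import sys
s=manip.state();M=R.from_quat(np.roll(s["tool_rot"],-1)).as_matrix()
t=np.array([float(v) for v in sys.argv[1:4]])
print("t",s["time"],"pos",s["tool_pos"].round(4) if hasattr(s["tool_pos"],'round') else s["tool_pos"],"yaw x",np.degrees(np.arctan2(M[1,0],M[0,0])),"F",np.round(s["contact_force"],2),"w",s["gripper_width"])
print("units",(M.T@(t-np.array(s["tool_pos"]))/.03).round(3))
E
python3 go.py .54 .035 .36
```

```text
t 2.5 pos [0.4644 0.2093 0.3845] yaw x -175.02728086738736 F [0.07 0.72 0.2 ] w 0.0015291376964811942
units [-2.005 -6.006  0.817]
```

>>> drive_tool --commands "0 -0.4 -1 0 0;0 -0.4 -1 0 0;0 -0.4 -1 0 0;0 -0.4 -1 0 0;0 -0.4 -1 0.4 0;0 0 -1 0.5 0;0 0 0 0.6 0;0 0 0 0 0"

```text
time: 3.5
tool_pos: [0.5385, 0.0366, 0.3372]
tool_rot: [-0.002, -0.043, 0.999, 0.0]
contact_force: [-0.3, 0.1, -0.1]
gripper_width: 0.007
```

```bash
python3 go.py .54 .035 .36; python3 - <<'E'
from h import *
T=np.array(manip.state()["tool_pos"]);out=[]
for n,(x0,x1,y0,y1) in {"side":(235,315,120,200),"top":(205,285,110,190)}.items():
    im=save(n,n+"1.png");print(n,"tcp",np.round(proj(n,T),1),"ring",np.round(proj(n,[.54,.035,.278]),1))
    out.append(cv2.resize(im[y0:y1,x0:x1],None,fx=5,fy=5,interpolation=cv2.INTER_CUBIC))
cv2.imwrite('pics/crop1.png',np.hstack(out))
E
```

```text
t 3.5 pos [0.5385 0.0366 0.3372] yaw x -175.01957622447202 F [-0.26  0.06 -0.08] w 0.0065049231129285364
units [-0.042 -0.058 -0.761]
side tcp [267.9 155. ] ring [267.9 169. ]
top tcp [239.9 162. ] ring [241.  165.8]
```

View pics/crop1.png

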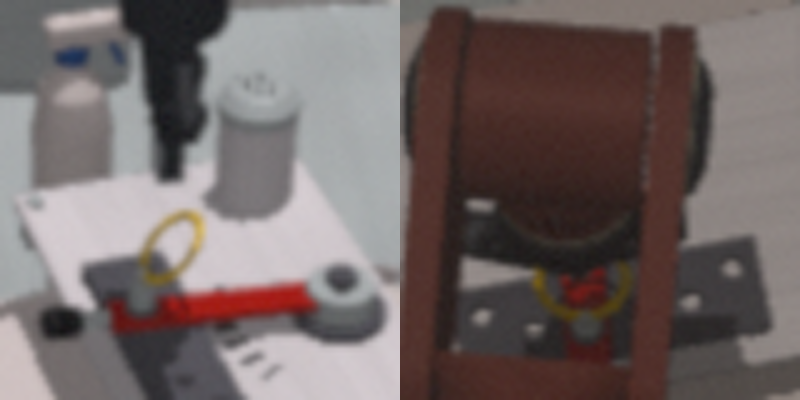

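The side view shows the fingertip at about (268.4,155.6), against a predicted TCP of (267.9,155). The ring centre is 0.5–1 px to its right, so I move the target 2 mm towards +x. Then I descend gently.

>>> drive_tool --commands "0 -0.08 -0.05 0.5 0;0 0 0 0.5 0;0 0 0 0.3 0;0 0 0 0.2 0;0 0 0 0.2 0;0 0 0 0.2 0;0 0 0 0 0;0 0 0 0 0"

```text
time: 4.6
tool_pos: [0.5421, 0.0348, 0.2826]
tool_rot: [0.0, -0.043, 0.999, -0.0]
contact_force: [0.3, 0.8, -0.0]
gripper_width: -0.003
```

```bash
python3 go.py .541 .035 .255; python3 - <<'E'
from h import *
out=[]
for n,(x0,x1,y0,y1) in {"side":(235,315,120,200),"top":(205,285,110,190)}.items():
    im=save(n,n+"2.png")
    out.append(cv2.resize(im[y0:y1,x0:x1],None,fx=5,fy=5,interpolation=cv2.INTER_CUBIC))
cv2.imwrite('pics/crop2.png',np.hstack(out))
E
```

```text
t 4.6 pos [0.5421 0.0348 0.2826] yaw x -175.02955104673651 F [ 0.28  0.76 -0.03] w -0.0027809382183092406
units [0.035 0.009 0.921]
```

View pics/crop2.png

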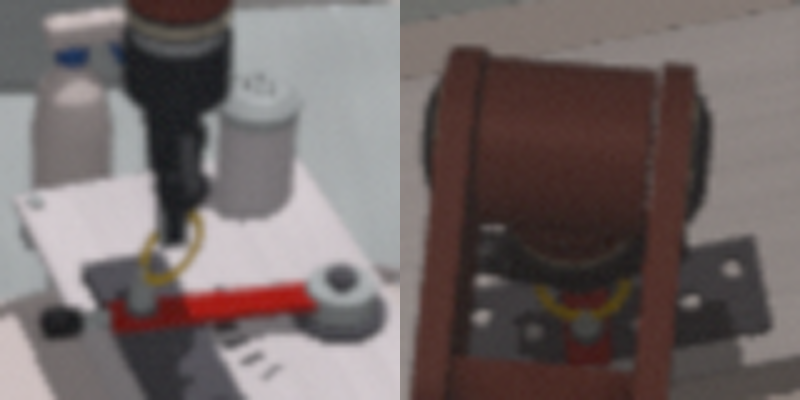

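The fingertip is entering the ring with no contact force, so I go on down.

>>> drive_tool --commands "0 0 0 0.15 0;0 0 0 0.15 0;0 0 0 0.15 0;0 0 0 0.15 0;0 0 0 0.15 0;0 0 0 0.1 0;0 0 0 0 0;0 0 0 0 0"

```text
time: 5.7
tool_pos: [0.542, 0.0349, 0.257]
tool_rot: [0.0, -0.043, 0.999, -0.0]
contact_force: [-1.1, -0.3, 0.2]
gripper_width: -0.001
```

```bash
python3 go.py .541 .035 .255
```

```text
t 5.7 pos [0.542  0.0349 0.257 ] yaw x -175.02577146339416 F [-1.09 -0.26  0.22] w -0.0008673081849741876
units [0.033 0.008 0.067]
```

>>> drive_tool --commands "4 0 0 0 0;8 0 0 0 0;12 0 0 0 0;16 0 0 0 0;20 0 0 0 0;24 0 0 0 0;24 0 0 0 0;24 0 0 0 0"

```text
time: 6.7
tool_pos: [0.5419, 0.0352, 0.2567]
tool_rot: [-0.0, -0.044, 0.999, 0.0]
contact_force: [-0.1, 4.0, -0.8]
gripper_width: 0.233
```

```bash
python3 go.py .541 .035 .255
```

```text
t 6.7 pos [0.5419 0.0352 0.2567] yaw x -175.00794083364892 F [-0.09  3.98 -0.76] w 0.23256477620063054
units [ 0.03  -0.003  0.056]
```

The fingers stopped at about 20 mm, below the commanded 24, so they press the ring from inside. Now lift.

>>> drive_tool --commands "26 0 0 -0.05 0;26 0 0 -0.08 0;26 0 0 -0.1 0;26 0 0 -0.1 0;26 0 0 -0.1 0;26 0 0 0 0;26 0 0 0 0;26 0 0 0 0"

```text
time: 7.7
tool_pos: [0.5418, 0.0349, 0.2694]
tool_rot: [-0.0, -0.043, 0.999, 0.0]
contact_force: [1.8, 5.4, -8.8]
gripper_width: 0.233
```

```bash
python3 go.py .541 .035 .255; python3 - <<'E'
from h import *
im=save("side","side3.png")
cv2.imwrite('pics/crop3.png',cv2.resize(np.hstack([cv2.imread('pics/side2.png')[130:200,240:310],im[130:200,240:310]]),None,fx=5,fy=5,interpolation=cv2.INTER_CUBIC))
E
```

```text
t 7.7 pos [0.5418 0.0349 0.2694] yaw x -175.0285511031644 F [ 1.83  5.42 -8.75] w 0.23257803946154357
units [0.025 0.006 0.481]
```

View pics/crop3.png

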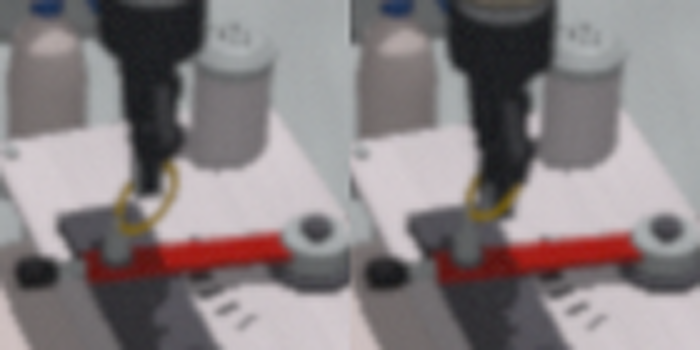

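The ring went up with the fingers. Fz is about −8 N, which matches the spring at roughly 13 mm. Now swing 0.24 rad about the pivot, with a radius of 130 mm at the ring.

>>> drive_tool --commands "26 -0.0035 -0.1733 0 -2.292;26 -0.0035 -0.1733 0 -2.292;26 -0.0035 -0.1733 0 -2.292;26 -0.0035 -0.1733 0 -2.292;26 -0.0035 -0.1733 0 -2.292;26 -0.0035 -0.1733 0 -2.292;26 0 0 0 0;26 0 0 0 0"

```text
time: 8.75
tool_pos: [0.5484, 0.0041, 0.2697]
tool_rot: [0.0, -0.163, 0.987, -0.0]
contact_force: [3.6, 2.6, -8.5]
gripper_width: 0.232
```

```bash
python3 go.py .541 .035 .255; python3 - <<'E'
from h import *
a=np.radians(4.9);p=np.array([.5418,.0349]);pv=p+.130*np.array([np.cos(a),np.sin(a)])
q=np.array(manip.state()["tool_pos"])[:2];d=pv-q;print("lever turn est",np.arctan2(d[1],d[0])-a,np.linalg.norm(d))
im=save("side","side4.png");t=save("top","top4.png")
cv2.imwrite('pics/crop4.png',cv2.resize(np.hstack([im[130:210,235:315],t[110:190,205:285]]),None,fx=5,fy=5,interpolation=cv2.INTER_CUBIC))
E
```

```text
t 8.75 pos [0.5484 0.0041 0.2697] yaw x -161.2958212842041 F [ 3.58  2.64 -8.52] w 0.23204550227475745
units [-0.096  1.056  0.488]
lever turn est 0.24321239945409717 0.12986392985109962
```

View pics/crop4.png

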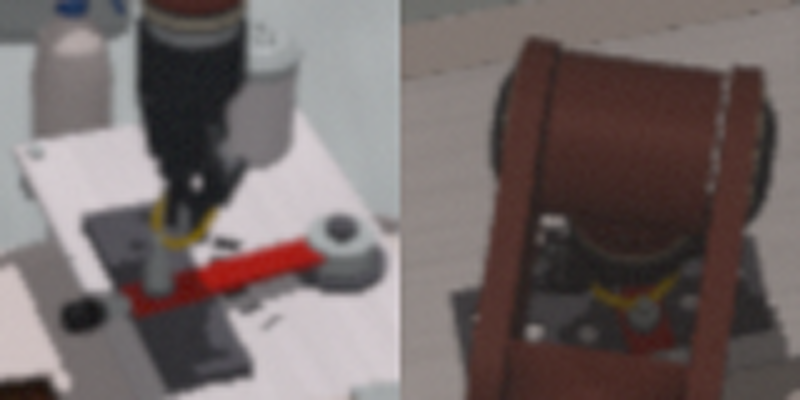

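The lever points at the next hole (estimate 0.243 rad). I lower it while still holding and watch Fz, to feel whether the nose enters the hole.

>>> drive_tool --commands "26 0 0 0.05 0;26 0 0 0.1 0;26 0 0 0.1 0;26 0 0 0.05 0;26 0 0 0.05 0;26 0 0 0.03 0;26 0 0 0 0;26 0 0 0 0"

```text
time: 9.85
tool_pos: [0.5484, 0.0043, 0.2584]
tool_rot: [0.0, -0.163, 0.987, -0.0]
contact_force: [3.4, -0.6, -6.3]
gripper_width: 0.235
```

There is no upward push from the plate, so the pin is in the hole. I release by closing the fingers inside the ring.

>>> drive_tool --commands "16 0 0 0 0;12 0 0 0 0;8 0 0 0 0;4 0 0 0 0;0 0 0 0 0;0 0 0 0 0;0 0 0 0 0;0 0 0 0 0"

```text
time: 10.85
tool_pos: [0.5483, 0.0044, 0.2583]
tool_rot: [-0.0, -0.163, 0.987, 0.0]
contact_force: [0.7, -0.1, 0.5]
gripper_width: 0.005
```

```bash
python3 go.py .5484 .0043 .36
```

```text
t 10.85 pos [0.5483 0.0044 0.2583] yaw x -161.27565985506203 F [ 0.74 -0.09  0.46] w 0.005352579991842917
units [-2.000e-03 -4.000e-03 -3.391e+00]
```

Free of contact. Withdraw straight up, then back away towards the robot for a clear view.

>>> drive_tool --commands "0 0 0 -0.2 0;0 0 0 -0.3 0;0 0 0 -0.4 0;0 0 0 -0.6 0;0 0 0 -0.8 0;0 0 0 -1 0;0 0 0 -1 0;0 0 0 -0.5 0"

```text
time: 11.85
tool_pos: [0.5488, 0.0044, 0.4058]
tool_rot: [0.002, -0.163, 0.987, -0.001]
contact_force: [0.2, -0.5, 0.3]
gripper_width: 0.003
```

>>> drive_tool --commands "0 0 0.8 0 0;0 0 1 0 0;0 0 1 0 0;0 0 1 0 0;0 0 1 0 0;0 0 1 0 0;0 0 1 0 0;0 0 0.5 0 0"

```text
time: 12.85
tool_pos: [0.4775, 0.2128, 0.4023]
tool_rot: [-0.0, -0.163, 0.987, -0.0]
contact_force: [0.5, -0.0, 0.1]
gripper_width: -0.0
```

```bash
python3 go.py .5484 .0043 .36; python3 - <<'E'
from h import *
cen={};out=[]
for n,(x0,x1,y0,y1) in {"side":(235,325,140,220),"top":(205,285,110,190)}.items():
    im=np.mean([save(n,n+"5.png")]+[manip.grab_frame(n)[:,:,::-1] for _ in range(3)],0).astype(np.uint8)
    hsv=cv2.cvtColor(im,cv2.COLOR_BGR2HSV).astype(int);H,S,V=hsv[...,0],hsv[...,1],hsv[...,2]
    m=(H>18)&(H<36)&(S>90)&(V>70);b=np.zeros_like(m);b[y0:200,x0:275]=1
    nn,l,st,c=cv2.connectedComponentsWithStats((m&b).astype(np.uint8),connectivity=8)
    l=l==1+np.argmax(st[1:,4]);cen[n]=cv2.fitEllipse(cv2.convexHull(np.argwhere(l)[:,::-1].astype(np.float32)))[0]
    out.append(cv2.resize(im[y0:y0+80,x0:x1],None,fx=4.5,fy=4.5,interpolation=cv2.INTER_CUBIC))
P,g=tri("side",cen["side"],"top",cen["top"]);print("ring",P.round(4),g)
a=np.radians(4.85);r0=np.array([.5421,.0350]);pv=r0+.13*np.array([np.cos(a),np.sin(a)]);d=pv-P[:2]
print("turn",np.arctan2(d[1],d[0])-a)
cv2.imwrite('pics/crop5.png',np.hstack(out))
E
```

```text
t 12.85 pos [0.4775 0.2128 0.4023] yaw x -161.20132371313028 F [ 0.47 -0.04  0.08] w -0.0004284829831930546
units [ 1.000e-03 -7.342e+00  1.411e+00]
ring [0.5437 0.0037 0.2856] 0.003902058065189079
turn 0.23424392151230006
```

View pics/crop5.png

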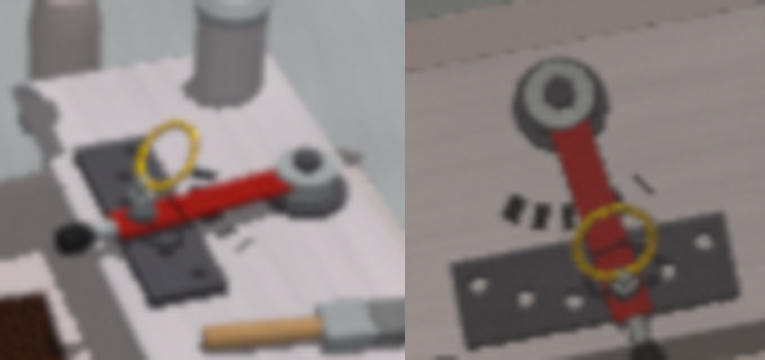

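View pics/side5.png

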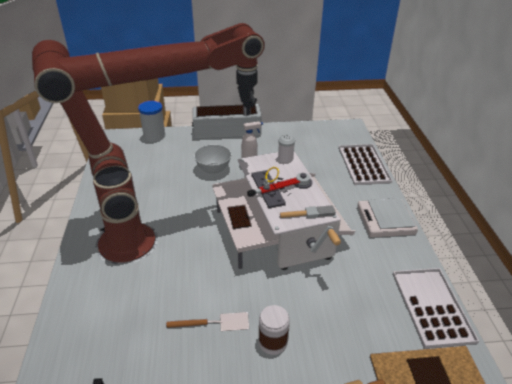

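My mask box cut the ring off at column 275, and in the side view the ring reaches about 279. That biases the height reading, so I measure again with a wider box.

```bash
python3 - <<'E'
from h import *
cen={}
for k in("0","5"):
  for n,(x0,x1,y0,y1) in {"side":(255,290,155,190),"top":(225,265,150,182)}.items():
    hsv=cv2.cvtColor(cv2.imread(f'pics/{n}{k}.png'),cv2.COLOR_BGR2HSV).astype(int);H,S,V=hsv[...,0],hsv[...,1],hsv[...,2]
    m=(H>18)&(H<36)&(S>90)&(V>70);b=np.zeros_like(m);b[y0:y1,x0:x1]=1
    nn,l,st,c=cv2.connectedComponentsWithStats((m&b).astype(np.uint8),connectivity=8)
    i=1+np.argmax(st[1:,4]);l=l==i;cen[n]=cv2.fitEllipse(cv2.convexHull(np.argwhere(l)[:,::-1].astype(np.float32)))[0]
    print(k,n,st[i],np.round(cen[n],2))
  print(tri("side",cen["side"],"top",cen["top"]))
for X in([.5421,.0350,.278],[.5485,.0041,.278],[.5485,.0041,.288]): print(X,np.round(proj("side",X),2),np.round(proj("top",X),2))
E
```

```text
0 side [263 162  13  15  54] [268.77 169.13]
0 top [232 158  20  16 104] [241.15 165.44]
(array([0.54218119, 0.03476725, 0.27733949]), np.float64(0.0016863081919177155))
5 side [265 167  14  16  72] [271.54 174.27]
5 top [242 155  19  18  98] [251.13 163.65]
(array([0.54837472, 0.00371776, 0.27683975]), np.float64(0.0014869112637988847))
[0.5421, 0.035, 0.278] [268.52 169.  ] [241.06 165.15]
[0.5485, 0.0041, 0.278] [271.36 173.99] [251.01 163.28]
[0.5485, 0.0041, 0.288] [271.44 171.7 ] [251.01 162.57]
```

The ring is back at home height: z is 276.8 mm now and was 277.3 mm at the start. It moved 31.7 mm, against 31.1 mm for one hole. Hand in.

```bash
python3 -c "
from plant import manip
manip.job_done();print(manip.state()['time'])"
```

```text
the job is handed in; nothing more can be done
the job is handed in; nothing more can be done
```

The lever now stands one hole to the right with the pin home, and I handed the job in at about 13 s on the robot's clock. `job_done()` gives no verdict.

**How it was done:** I put the shut fingers down through the ring and opened them so they pressed it only from inside, with no pinch. I raised the pin about 13 mm (the pull of about 8 N fits the spring), swung the lever 0.24 rad about its pivot, lowered and released. The tool only points straight down, so the lift relied on friction inside the ring, with both fingers through it.

**Last checks:**
- **Pin:** the ring height is 276.8 mm now and was 277.3 mm before, so the pin is home; 10 mm too high would show clearly.
- **Lever:** the ring moved 31.7 mm, against 31.1 mm for one hole. That is about 0.244 rad.
- **Robot:** the contact force after backing off was about 0 (0.5 N or less), and the arm stands clear of everything.
- **Other things:** in the last side picture everything looks where it was. I judged this by eye and did not measure it.

**One disagreement:** my first final check gave a ring height of 285.6 mm and 0.234 rad. That was my own mask cutting off part of the ring; measuring again with a wider mask gave the figures above.

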